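# Close the split camera housing on its dowels

## Task

Three look-alike black front covers for a small camera housing lie on the bench, but only one has the outline and hole spacing of the housing's rear half, which is fixed on its mounting plate with two steel dowels. Pick up that cover, fit it over both dowels and press it down against the spring pad until the two halves meet flush, then finish while holding it pressed shut with the gripper (let go and the spring opens the joint again). Leave the other two covers where they lie.

Things in the scene. Friction and masses are not known exactly. Their poses are not given: they have to be found in the camera images.
- cover_short: Front cover, 76 mm long (its x), holes 50 mm apart. Black, loose, upright. Flange 46 mm wide (y), 12 mm thick; on it a central block 34 mm (x) by 30 mm (y), top 38 mm above the underside (grip across the 30 mm), then a lens ring 26 mm across, 8 mm high. Two 10 mm through-holes on the x axis. Origin: centre of the underside, z up. 0.1 to 0.2 kg.
- cover_medium: Front cover, 86 mm long (its x), holes 60 mm apart. Black, loose, upright. Flange 46 mm wide (y), 12 mm thick; on it a central block 34 mm (x) by 30 mm (y), top 38 mm above the underside (grip across the 30 mm), then a lens ring 26 mm across, 8 mm high. Two 10 mm through-holes on the x axis. Origin: centre of the underside, z up. 0.1 to 0.2 kg.
- cover_long: Front cover, 96 mm long (its x), holes 70 mm apart. Black, loose, upright. Flange 46 mm wide (y), 12 mm thick; on it a central block 34 mm (x) by 30 mm (y), top 38 mm above the underside (grip across the 30 mm), then a lens ring 26 mm across, 8 mm high. Two 10 mm through-holes on the x axis. Origin: centre of the underside, z up. 0.1 to 0.2 kg.
- rear_half: Fixed rear half: aluminium plate 110 x 70 x 12 mm, on it a black block 86 mm long (x), 46 mm wide (y), its flat top (joint face) 42 mm above the table. Two upright steel dowels, 8 mm in diameter, on the x axis 30 mm either side of the centre, stand 16 mm above that face; the top 5 mm taper to 4 mm in diameter. Origin: centre of the plate's underside, z up.
- joint_face (a point): Centre of the rear half's joint face, between the dowels, 42 mm above the table; axes as the rear half's. A cover fully home has its origin here, its flange flush on the face and 4 mm of each dowel showing through. It fits either way round (half a turn apart).
- lens_pad (a joint): Sprung lens pad, 20 mm across, in the middle of the joint face. 0: stands 6 mm proud; 0.006: level with the face (it can go 2 mm deeper). Pushes back with 5 N at 0, rising to 8 N when level, so a cover let go rises 6 mm off the face. Pressing with 10 to 20 N shuts the pair well.
Things that resemble listed ones, but are neither listed nor needed, are in the scene too. What is shaped like the rear_half but green is not meant.

How it is judged:
On the way, in this order (a step that is already met when the one before it is completed fails the run):
1. the matching cover is lifted off the table (height (world z) of cover_medium above 0.03 m), for 0.1 s.
2. the matching cover is on both dowels (horizontal distance between cover_medium and joint_face below 0.004 m and z of cover_medium in the frame of joint_face below 0.012 m and angle between the x axis of cover_medium and the x axis of rear_half, either way round below 0.08 rad), for 0.1 s.
At the end, for the whole second after the job is handed in: The 86 mm cover is on both dowels, centred within 3 mm, in line within 0.06 rad, level within 0.035 rad, underside within 1.8 mm of the joint face, pressed on the rear half with over 4 N, the fingers bearing on it with over 3 N, through the final second (horizontal distance between cover_medium and joint_face below 0.003 m and z of cover_medium in the frame of joint_face between -0.003 and 0.0018 m and angle between the x axis of cover_medium and the x axis of rear_half, either way round below 0.06 rad and angle between cover_medium's own z axis and vertical below 0.035 rad and contact force between cover_medium and rear_half above 4 N and contact force between the fingers and cover_medium above 3 N); the arm keeps its last pose, push and grip.
It fails at once if another cover is moved from its place by more than 30 mm (distance of any of cover_short, cover_long from where it was at the start of the episode above 0.03 m).
It also fails if it takes over 38 s, if anything falls off the work surface, if the arm or the gripper's body presses on something with over 40 N, if the wrist force passes 120 N, or if a joint passes its speed limit or range.

## Robot

A 6-joint arm with a two-finger parallel gripper is mounted at the origin on the work surface. World frame = base frame: x ahead of the robot, y to its left, z up, the work surface at z = 0. Lengths are in m, angles in rad, forces in N, time in s.
With the tool pointing down it reaches from about 0.35 to 0.95 m from the base axis. Payload 17.4 kg.
Tool frame: the origin (TCP) lies where the fingers leave the gripper's body, on its centre line; the fingertips stand 84 mm ahead of it and the grasp point (between the pads) lies 65 mm ahead of it (manip.tcp_to_grasp is the distance from the TCP to the grasp point, in m); z points along the fingers, y is the line along which they close (so a half turn about z gives the same grasp; the last joint's range is limited). The gripper opens to 93 mm and grips with 3 to 60 N. Pads are 15 mm wide; open, the fingers measure 128 mm over their backs; the gripper's body (75 mm by 188 mm) begins 65 mm behind the grasp point.
Start: joints at [1.137, 0.116, 1.442, -0, 1.584, -0.038], TCP at [0.26, 0.623, 0.303] pointing down, gripper open.
Joint ranges: [-2.83, 2.83], [-0.83, 2.19], [0.07, 2.5], [-1.14, 4.28], [0.01, 3], [-2.97, 2.97]. Speed limits (rad/s): [1.89, 1.89, 2.22, 3.14, 3.14, 3.14].

## Interface

Orientations are given as a unit quaternion [w, x, y, z].
In Python, from workcell import monitor, eyes, ticket, nets, manip gives the robot as it stands.
- The arm moves only by the tool play_rows, never from a script. Its argument "rows" is a list of rows, each a list of 2 entries, a list of its own where there are three numbers: the shift along the tool's x, y, z in mm, then the turn about the tool's z in degrees. A call has 1 to 20 rows; each row shifts and turns the commanded pose from where the row before left it, along the tool's axes as they then stand; what a row does not reach is not made up. A row lasts 1/12 s, in which the tool goes at most 41.7 mm and 7.16 degrees, less where a joint would pass 70% of its speed; a pose out of reach is approached as far as the arm can. A call is refused whole if a number of a shift passes 41.7 or a number of a turn 7.16, either way. A call with a gripper value outside its range is refused whole. "claw" is the gripper command: -1 is fully open, 1 is shut, values between are in proportion, set as the call begins (left out, the last holds). The fingers move at their own pace and stop on an object; "squeeze" is the grip in N (left out, the last holds). Time passes only in rows, so rows that do not move let the fingers close. It gives the time, the measured TCP pose, the force, the opening and the grip force at its end, in the units of the state.
- monitor.get_obs(): the state, without advancing time (a new reading comes with each control period).
- eyes.capture(name): name is "scene" or "top" or "wrist"; returns a dict with "img" (400x640x3 uint8, red, green, blue), "mtx" (3x3 intrinsics, pixels), "dist_coeffs" ([k1, k2, p1, p2, k3] as OpenCV has them; the pictures are not rectified), "eye" and "attitude" of the camera in the world. Camera axes: x right, y down, z forward; pixel columns grow to the right and rows downward; lengths in m; the calibration is good to about 2 mm. A picture is of the moment at which its call begins. There is no depth.
- ticket.close_job(): hands the job in; it is judged then, once.
Trained networks look in the newest picture that a camera, given by its name, has taken for a name from the list of things; names that differ only in an ending like _2 or _b are one class to them, and where a whole thing is asked for, a point or a joint stands for the part that bears it (a point fixed in the world has none). Each returns a list of dicts, best first, with "conf" (0 to 1); they miss things now and then, are a little off and sometimes report something else, mostly with a low value. They report only what shows in the picture. A call takes as long as a camera call. They do not tell look-alikes from the thing itself.
- nets.silhouettes(label, camera): "region" (400x640 bool, what is visible of it) and "location" ([column, row] as shares, 0 to 1, of the picture: columns of its width, rows of its height, amid what is visible of it).
- nets.mark_of(label, camera): "location" ([column, row] as shares, 0 to 1, of the picture: columns of its width, rows of its height: a listed point, or the origin of a listed thing).
The state is a dict: "clock": time; "q": joint angles; "qvel": joint speeds; "joint_efforts": joint torques, N m; "eef_pos": TCP position; "tcp_rot": TCP orientation; "force": force on the tool from outside, world axes, zero at the start; "ft_torque": the same for the moment, N m; "finger_gap": finger opening in m; "finger_force": force on a finger pad.
Only numpy, scipy, OpenCV 4.12 (cv2) and the standard library are available. Lean on these libraries where they do the work, as an engineer would, in place of code of your own. Each camera call takes 0.05 s, during which the arm holds its last target. There are 200 camera calls.

## Working session

There is one attempt and no reset: what is moved stays moved. The work goes in short steps, Python scripts to look and compute and a tool call to move; the robot and the scene stay as the last step left them, time stands still between calls to the robot, and variables do not carry over. Pictures are saved under pics/ and viewed, at most 10 in all, crops included, and the job is handed in when it is done.

Besides the shell and the picture viewer there is one more tool, called after "Request:" as name([rows], argument=value, ...), one row to a line, values as JSON. play_rows: Moves the arm, as the interface text tells. Its arguments: {"type":"object","properties":{"rows":{"type":"array"},"claw":{"type":"number"},"squeeze":{"type":"number"}},"required":["rows"]}

```bash
mkdir -p pics
cat > h.py <<'E'
import numpy as np, cv2
from scipy.spatial.transform import Rotation as R
from workcell import monitor, eyes, ticket, nets, manip
def rot(a):
    a=np.array(a,float)
    return a if a.shape==(3,3) else R.from_quat(a[[1,2,3,0]]).as_matrix()
def ray(c,px):
    p=cv2.undistortPoints(np.array(px,float).reshape(-1,1,2),np.array(c['mtx']),np.array(c['dist_coeffs'])).reshape(-1,2)
    return np.c_[p,np.ones(len(p))]@rot(c['attitude']).T
def onz(c,px,z):
    d=ray(c,px); e=np.array(c['eye']); return e+d*((z-e[2])/d[:,2])[:,None]
def proj(c,P):
    Rm=rot(c['attitude']).T; 
    return cv2.projectPoints(np.array(P,float).reshape(-1,1,3),cv2.Rodrigues(Rm)[0],-Rm@np.array(c['eye']),np.array(c['mtx']),np.array(c['dist_coeffs']))[0].reshape(-1,2)
def save(c,n): cv2.imwrite('pics/'+n,c['img'][:,:,::-1])
E
python3 - <<'E'
from h import *
s=monitor.get_obs(); print(s)
for n in ['scene','top']:
    c=eyes.capture(n); save(c,n+'1.png'); print(n,c['eye'],c['attitude'])
    for l in ['cover_medium','rear_half','joint_face']:
        for d in nets.mark_of(l,n):
            px=np.array(d['location'])*[640,400]; print(l,round(d['conf'],2),px.round(1),onz(c,px,{'joint_face':.042}.get(l,0))[0].round(4))
E
```

```text
{'clock': 0.0, 'q': array([ 1.13719816e+00,  1.16502709e-01,  1.44228434e+00, -3.42552887e-05,
        1.58401886e+00, -3.78138818e-02]), 'qvel': array([ 4.56025122e-05, -3.95847795e-04, -1.49864587e-04,  6.43007214e-04,
       -4.73383390e-05,  8.74652505e-05]), 'joint_efforts': array([-7.35648809e-04, -7.21225476e+01, -6.22622037e+01,  7.79063185e-02,
        2.34896987e-02, -1.12380633e-04]), 'eef_pos': array([0.26020946, 0.62270428, 0.30198201]), 'tcp_rot': array([-1.25013330e-04,  1.96603228e-01,  9.80482943e-01, -5.93856139e-04]), 'force': array([ 0.09414605, -0.10020541, -0.16355083]), 'ft_torque': array([0.01066169, 0.03407396, 0.04639405]), 'finger_force': 0.0, 'finger_gap': 0.09271105742750688}
scene [ 1.11004507 -0.11613729  0.69100304] [-0.30600676  0.73455948  0.56397083 -0.22072412]
cover_medium 0.76 [328.4 195. ] [0.4538 0.0978 0.    ]
rear_half 0.75 [206.7 255.1] [ 0.5654 -0.2089  0.    ]
rear_half 0.58 [281.  243.7] [ 0.5751 -0.0475  0.    ]
joint_face 0.92 [201.7 240.5] [ 0.5577 -0.2108  0.042 ]
joint_face 0.68 [278.4 230.7] [ 0.5716 -0.0502  0.042 ]
top [0.45773966 0.05301462 0.97522135] [ 0.03621598 -0.70331282  0.70894606 -0.03788087]
rear_half 0.8 [365.9 191.3] [ 0.575  -0.0484  0.    ]
rear_half 0.63 [442.6 193. ] [ 0.5703 -0.2072  0.    ]
joint_face 0.7 [448.5 193.5] [ 0.5643 -0.2076  0.042 ]
```

View pics/top1.png

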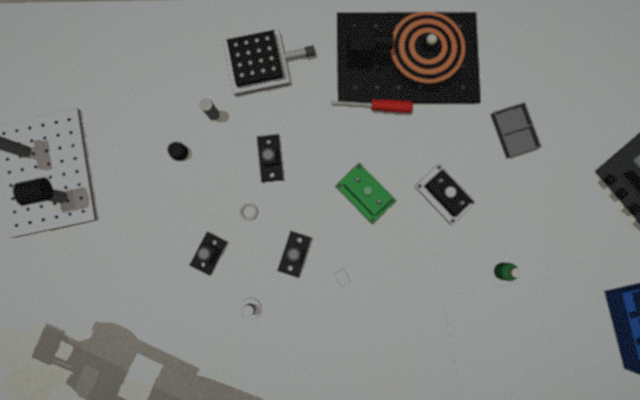

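View pics/scene1.png

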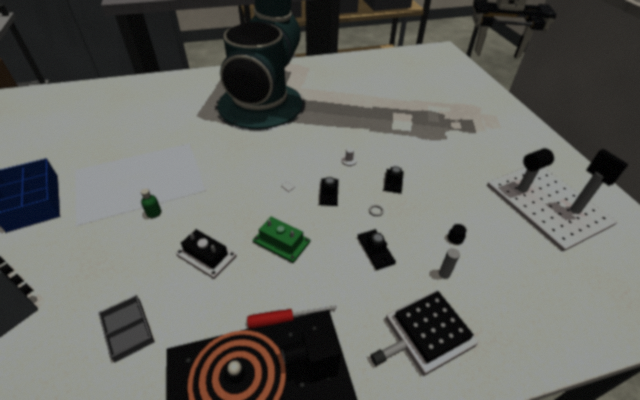

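The top picture shows three black covers at (270,158), (209,253) and (295,254). The black rear half on its aluminium plate is at (446,194), and the green decoy is at (366,192). Next I measure the cover lengths.

Run:
```python
from h import *
c=eyes.capture('top'); g=c['img'].max(2)
big=[]
for (u,v),z in [((270,158),.012),((209,253),.012),((295,254),.012),((446,194),.042)]:
    x0,y0=u-35,v-35
    sub=cv2.resize(c['img'][y0:y0+70,x0:x0+70],(280,280),interpolation=cv2.INTER_CUBIC); big.append(sub)
    m=(g[y0:y0+70,x0:x0+70]<75).astype(np.uint8)
    n,l,st,_=cv2.connectedComponentsWithStats(m); k=1+np.argmax(st[1:,4]); 
    cs=cv2.findContours((l==k).astype(np.uint8),cv2.RETR_EXTERNAL,cv2.CHAIN_APPROX_NONE)[0][0].reshape(-1,2)+[x0,y0]
    P=onz(c,cs.astype(float),z)[:,:2]*1000
    (cx,cy),(w,h),a=cv2.minAreaRect(P.astype(np.float32))
    if h>w: a+=90;w,h=h,w
    print((u,v),'c',round(cx,1),round(cy,1),'L',round(w,1),'W',round(h,1),'ang',round((a+90)%180-90,1),'area',(l==k).sum())
cv2.imwrite('pics/crop.png',np.vstack([np.hstack(big[:2]),np.hstack(big[2:])])[:,:,::-1])
```

```text
(270, 158) c 644.5 148.7 L 94.0 W 43.9 ang 5.9 area 841
(209, 253) c 450.5 272.6 L 73.9 W 46.3 ang -26.4 area 719
(295, 254) c 448.2 98.6 L 82.1 W 43.9 ang -18.6 area 755
(446, 194) c 564.6 -207.5 L 88.0 W 50.8 ang 42.2 area 953
```

View pics/crop.png

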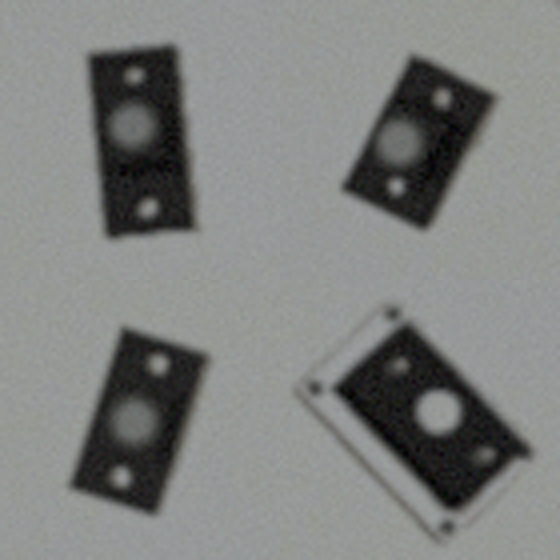

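Measured lengths are 94 mm at (270,158), 74 mm at (209,253) and 82 mm at (295,254). Hole spacing in the crop ranks them the same way. So cover_medium is the one at (295,254), and the target is the black rear half at (446,194), which has an aluminium plate and two dowels. I'll go above the cover.

```bash
cat >> h.py <<'E'
def plan(t,yaw):
    """delta turn (about tool z, deg) then shift (mm) in turned axes"""
    s=monitor.get_obs(); M=rot(s['tcp_rot']); y0=np.degrees(np.arctan2(M[1,0],M[0,0]))
    d=-((yaw-y0+90)%180-90)
    M2=M@R.from_euler('z',d,degrees=True).as_matrix()
    print('t',round(s['clock'],2),'pos',(s['eef_pos']*1000).round(1),'yaw',y0.round(2),'tilt',M[2,:].round(4),'turn',round(d,2),'shift',(M2.T@(np.array(t)-s['eef_pos'])*1000).round(1))
E
python3 -c "
from h import *
plan([.448,.0986,.26],-18.6)"
```

```text
t 0.45 pos [260.2 622.8 302.7] yaw 157.32 tilt [-0.e+00 -2.e-04 -1.e+00] turn -4.08 shift [-345.2 -436.9   42.7]
```

Request:
play_rows([
  [[0,0,0],-2.04],
  [[0,0,0],-2.04],
  [[-10,-13,0],0],
  [[-20,-25,0],0],
  [[-24,-31,0],0],
  [[-24,-31,0],0],
  [[-24,-31,0],0],
  [[-24,-31,4],0],
  [[-24,-31,4],0],
  [[-24,-31,4],0],
  [[-24,-31,5],0],
  [[-24,-31,5],0],
  [[-24,-30,5],0],
  [[-24,-30,5],0],
  [[-24,-30,5],0],
  [[-24,-30,5],0],
  [[-20,-22,0],0],
  [[-11,-9,0],0],
  [[0,0,0],0],
  [[0,0,0],0],
], claw=-1, squeeze=30)

```text
clock: 2.12
eef_pos: [0.4517, 0.097, 0.2608]
tcp_rot: [-0.0, 0.162, 0.987, 0.0]
force: [-0.5, 0.1, 0.0]
finger_gap: 0.0928
finger_force: 0.0
```

Run:
```python
from h import *
plan([.448,.0986,.26],-18.6)
c=eyes.capture('wrist'); save(c,'w1.png'); print(c['eye'])
for d in nets.mark_of('cover_medium','wrist'):
    px=np.array(d['location'])*[640,400]; print(d['conf'],px,onz(c,px,0))
```

```text
t 2.12 pos [451.7  97.  260.8] yaw 161.3 tilt [ 2.e-04  1.e-04 -1.e+00] turn -0.1 shift [4.1 0.3 0.8]
[0.38308435 0.11861365 0.34131612]
0.71 [315.776 180.48 ] [[0.44603292 0.0963609  0.        ]]
```

View pics/w1.png

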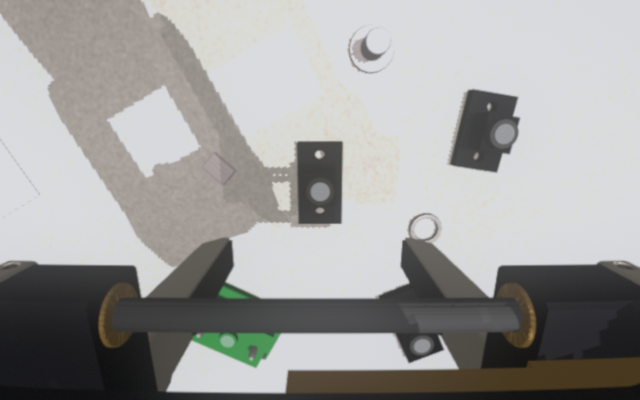

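The wrist view shows cover_medium at (320,183), nearly square to the tool, with holes at (320,155) and (320,210) and the ring at (320,191). I'll refine its pose.

Run:
```python
from h import *
c=eyes.capture('wrist'); g=c['img'].max(2)
m=(g<80).astype(np.uint8); m[:, :285]=0; m[:,355:]=0; m[240:]=0; m[:130]=0
n,l,st,_=cv2.connectedComponentsWithStats(m); k=1+np.argmax(st[1:,4]); print(st[k])
cs=cv2.findContours((l==k).astype(np.uint8),cv2.RETR_EXTERNAL,cv2.CHAIN_APPROX_NONE)[0][0].reshape(-1,2)
P=onz(c,cs.astype(float),.012)[:,:2]*1000
print(cv2.minAreaRect(P.astype(np.float32)))
ring=((g>85)&(l!=k)); 
n2,l2,s2,ce=cv2.connectedComponentsWithStats(((g>95)).astype(np.uint8))
for i in range(1,n2):
    x,y=ce[i]
    if 295<x<345 and 140<y<225: print(ce[i].round(1),s2[i,4],'z12',(onz(c,ce[i],.012)[0]*1000).round(1),'z46',(onz(c,ce[i],.046)[0]*1000).round(1))
```

```text
[ 297  144   43   80 2788]
((448.3976745605469, 99.12159729003906), (43.24577713012695, 83.07304382324219), 71.90440368652344)
[318.1 154.7] 81 z12 [419.2 108.8  12. ] z46 [415.5 109.9  46. ]
[318.7 192.2] 316 z12 [456.2  97.1  12. ] z46 [448.6  99.4  46. ]
[318.5 210.6] 44 z12 [475.   90.6  12. ] z46 [465.5  93.6  46. ]
```

```bash
python3 -c "
from h import *
plan([.4484,.0993,.099],-18.1)"
```

```text
t 2.27 pos [451.3  98.2 260.8] yaw 161.46 tilt [ 0.e+00  2.e-04 -1.e+00] turn -0.44 shift [3.100e+00 1.000e-01 1.618e+02]
```

Request:
play_rows([
  [[3,0,5],-0.4],
  [[0,0,12],0],
  [[0,0,20],0],
  [[0,0,25],0],
  [[0,0,25],0],
  [[0,0,25],0],
  [[0,0,20],0],
  [[0,0,12],0],
  [[0,0,8],0],
  [[0,0,6],0],
  [[0,0,2],0],
  [[0,0,0],0],
  [[0,0,0],0],
])

```text
clock: 3.35
eef_pos: [0.4492, 0.0984, 0.1015]
tcp_rot: [0.001, 0.158, 0.987, 0.0]
force: [0.1, 0.6, 0.9]
finger_gap: 0.0929
finger_force: 0.0
```

```bash
python3 -c "
from h import *
plan([.4484,.0993,.099],-18.1)
print(monitor.get_obs()['force'])"
```

```text
t 3.35 pos [449.2  98.4 101.5] yaw 161.81 tilt [-1.e-03  5.e-04 -1.e+00] turn -0.09 shift [1.  0.6 2.5]
[0.09813427 0.63769498 0.88563554]
```

Request:
play_rows([
  [[1,0.5,2],0],
  [[0,0,0],0],
  [[0,0,0],0],
])

```text
clock: 3.6
eef_pos: [0.4481, 0.0991, 0.099]
tcp_rot: [0.0, 0.158, 0.987, 0.0]
force: [0.2, -1.0, -0.4]
finger_gap: 0.0925
finger_force: 0.0
```

Request:
play_rows([
  [[0,0,0],0],
  [[0,0,0],0],
  [[0,0,0],0],
  [[0,0,0],0],
  [[0,0,0],0],
  [[0,0,0],0],
  [[0,0,0],0],
  [[0,0,0],0],
  [[0,0,0],0],
  [[0,0,0],0],
], claw=1, squeeze=40)

```text
clock: 4.43
eef_pos: [0.448, 0.0991, 0.0988]
tcp_rot: [0.0, 0.158, 0.987, 0.0]
force: [0.2, 0.2, -0.7]
finger_gap: 0.0309
finger_force: 0.3
```

Request:
play_rows([
  [[0,0,0],0],
  [[0,0,0],0],
  [[0,0,0],0],
  [[0,0,-5],0],
  [[0,0,-12],0],
  [[0,0,-20],0],
  [[0,0,-25],0],
  [[0,0,-25],0],
  [[0,0,-25],0],
  [[0,0,-20],0],
  [[0,0,-10],0],
  [[0,0,0],0],
  [[0,0,0],0],
])

```text
clock: 5.52
eef_pos: [0.4479, 0.0991, 0.2406]
tcp_rot: [0.0, 0.158, 0.987, 0.0]
force: [0.7, 0.1, -2.7]
finger_gap: 0.0301
finger_force: 40.0
```

Run:
```python
from h import *
# refine rear half from top view: dowels, pad, several cues
c=eyes.capture('top'); img=c['img']; save(c,'top2.png')
hsv=cv2.cvtColor(img,cv2.COLOR_RGB2HSV); g=img.max(2)
x0,y0=411,159; sub=g[y0:y0+70,x0:x0+70]
for th in (45,60,75,90):
    m=(sub<th).astype(np.uint8); n,l,st,_=cv2.connectedComponentsWithStats(m); k=1+np.argmax(st[1:,4])
    cs=cv2.findContours((l==k).astype(np.uint8),cv2.RETR_EXTERNAL,cv2.CHAIN_APPROX_NONE)[0][0].reshape(-1,2)+[x0,y0]
    print(th,cv2.minAreaRect((onz(c,cs.astype(float),.042)[:,:2]*1000).astype(np.float32)))
n,l,st,ce=cv2.connectedComponentsWithStats((sub>110).astype(np.uint8))
for i in range(1,n):
    p=ce[i]+[x0,y0]
    if st[i,4]<300: print(p.round(1),st[i,4],(onz(c,p,.048)[0]*1000).round(1),(onz(c,p,.055)[0]*1000).round(1))
plan([.5646,-.2075,.22],42.2)
```

```text
45 ((564.7069091796875, -206.8212890625), (83.54737854003906, 47.02491760253906), 42.23025894165039)
60 ((564.983154296875, -206.63986206054688), (83.94159698486328, 49.0272331237793), 41.67322540283203)
75 ((564.297607421875, -207.4911346435547), (87.6363754272461, 49.71904373168945), 42.31578826904297)
90 ((564.5386962890625, -207.2802734375), (87.9349136352539, 51.31181716918945), 41.884578704833984)
[441. 180.] 1 [ 590.6 -192.1   48. ] [ 589.6 -190.2   55. ]
[450.4 191.4] 87 [ 567.8 -209.7   48. ] [ 566.9 -207.8   55. ]
[462.5 202. ] 2 [ 546.7 -232.9   48. ] [ 546.  -230.8   55. ]
t 5.57 pos [447.7  99.  239.7] yaw 161.8 tilt [ 1.e-03 -5.e-04 -1.e+00] turn -60.4 shift [ 119.3 -305.6   19.7]
```

Request:
play_rows([
  [[0,0,0],-3],
  [[0,0,0],-5.4],
  [[0,0,0],-6.5],
  [[0,0,0],-6.5],
  [[0,0,0],-6.5],
  [[0,0,0],-6.5],
  [[0,0,0],-6.5],
  [[0,0,0],-6.5],
  [[0,0,0],-6],
  [[0,0,0],-5],
  [[0,0,0],-2],
  [[0,0,0],0],
  [[0,0,0],0],
])

```text
clock: 6.65
eef_pos: [0.4478, 0.099, 0.2395]
tcp_rot: [-0.001, -0.359, 0.933, 0.0]
force: [0.2, 0.5, -1.6]
finger_gap: 0.0297
finger_force: 40.0
```

```bash
python3 -c "
from h import *
plan([.617,-.160,.25],42.2)"
```

```text
t 6.65 pos [447.8  99.  239.5] yaw -137.88 tilt [ 0.0016  0.001  -1.    ] turn -0.08 shift [  48.6 -305.6  -10.7]
```

Request:
play_rows([
  [[1,-8,-2],0],
  [[2,-14,-2],0],
  [[3,-20,-2],0],
  [[4,-25,-2],0],
  [[5,-30,-2],0],
  [[5,-30,0],0],
  [[5,-30,0],0],
  [[5,-30,0],0],
  [[5,-30,0],0],
  [[5,-30,0],0],
  [[4,-25,0],0],
  [[3,-18,0],0],
  [[1.6,-10,0],0],
  [[0,-5.6,0],0],
  [[0,0,0],0],
  [[0,0,0],0],
  [[0,0,0],0],
])

```text
clock: 8.07
eef_pos: [0.617, -0.1592, 0.2509]
tcp_rot: [0.0, -0.36, 0.933, 0.0]
force: [-0.0, 0.5, -1.4]
finger_gap: 0.0297
finger_force: 40.0
```

Run:
```python
from h import *
plan([.617,-.160,.25],42.2)
c=eyes.capture('wrist'); save(c,'w2.png'); print(c['eye'])
for l in ('joint_face','rear_half','cover_medium'):
  for d in nets.mark_of(l,'wrist'):
    px=np.array(d['location'])*[640,400]; print(l,d['conf'],px,onz(c,px,.042 if l[0]=='j' else 0))
```

```text
t 8.07 pos [ 617.  -159.2  250.9] yaw -137.77 tilt [-1.e-04  0.e+00 -1.e+00] turn 0.03 shift [ 0.6 -0.6  0.9]
[ 0.56346289 -0.21010819  0.33142933]
joint_face 0.8 [436.992 237.08 ] [[ 0.56911248 -0.05039559  0.042     ]]
rear_half 0.84 [421.376 228.28 ] [[ 0.57450698 -0.04742746  0.        ]]
rear_half 0.72 [315.712 116.2  ] [[ 0.56465282 -0.21027043  0.        ]]
cover_medium 0.84 [316.992 243.32 ] [[ 0.66300366 -0.11934691  0.        ]]
```

View pics/w2.png

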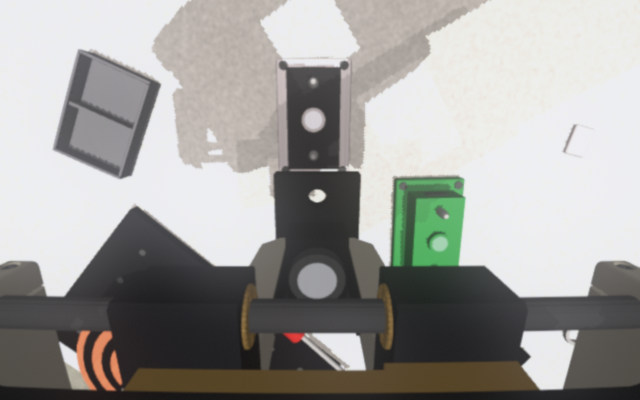

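The wrist view shows the rear half at (314,118) with dowels near (313,82) and (314,155) and the pad at (313,119). The cover is in the grip, with its front hole at (317,196) and ring at (317,281). The next script locates these features precisely.

Run:
```python
from h import *
c=eyes.capture('wrist'); g=c['img'].max(2); s=monitor.get_obs(); tz=s['eef_pos'][2]; M=rot(s['tcp_rot'])
def blobs(x0,x1,y0,y1,th,zs):
    n,l,st,ce=cv2.connectedComponentsWithStats((g[y0:y1,x0:x1]>th).astype(np.uint8))
    for i in range(1,n):
        if st[i,4]>3:
            p=ce[i]+[x0,y0]; print(' ',p.round(1),st[i],[ (onz(c,p,z)[0]*1000).round(1)[:2].tolist() for z in zs])
print('dowel+');blobs(300,328,72,95,75,[.042,.058])
print('pad');blobs(295,332,100,140,110,[.048])
print('dowel-');blobs(300,328,145,166,60,[.042,.058])
print('hole');blobs(300,335,180,210,110,[tz-.087,tz-.099])
print('ring');blobs(292,342,258,304,80,[tz-.053])
m=(g[50:172,270:360]<75).astype(np.uint8)
n,l,st,_=cv2.connectedComponentsWithStats(m); k=1+np.argmax(st[1:,4]); print(st[k])
cv2.imwrite('pics/w2c.png',cv2.resize(c['img'][50:310,240:390],(450,780)[::1],interpolation=cv2.INTER_CUBIC)[:600,:,::-1])
# predicted pixels of held cover, nominal
for n,p in [('hole',[.03,0,.087]),('ring',[0,0,.053])]:
    print(n,proj(c,s['eef_pos']+M@np.array(p)).round(1))
```

```text
dowel+
  [312.3  78.7] [  0   0  28  17 387] [[544.0, -233.1], [545.1, -231.8]]
pad
  [313.4 119.5] [  7   8  24  24 464] [[568.0, -210.1]]
dowel-
  [313.4 155. ] [  8   5  11  12 100] [[590.8, -189.7], [589.3, -190.9]]
hole
  [317.  195.4] [  9   9  17  14 180] [[593.9, -182.7], [596.0, -180.7]]
ring
  [316.7 280.2] [   4    4   42   37 1213] [[617.1, -161.8]]
[  13   23   57   99 3668]
hole [[319.8 200.8]]
ring [[320.4 283.3]]
```

View pics/w2c.png

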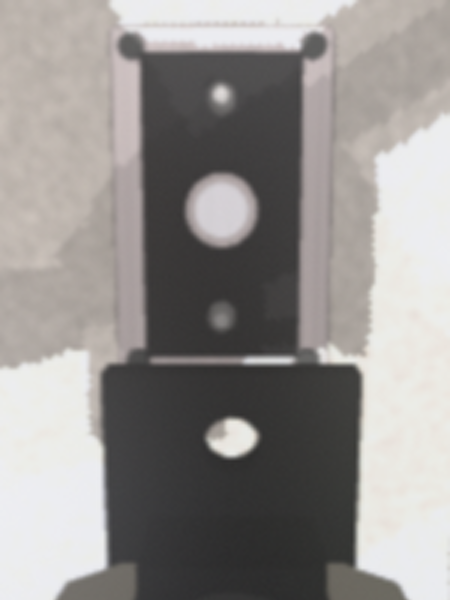

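Request:
play_rows([
  [[5,0,0],-0.3],
  [[10,-0.5,0],0],
  [[14,-0.5,0],0],
  [[14,-0.5,0],0],
  [[12,-0.5,5],0],
  [[8,-0.5,10],0],
  [[4,-0.5,12],0],
  [[2,0,14],0],
  [[0,0,12],0],
  [[0,0,9],0],
  [[0,0,6],0],
  [[0,0,4],0],
  [[0,0,0],0],
  [[0,0,0],0],
  [[0,0,0],0],
])

```text
clock: 9.57
eef_pos: [0.5688, -0.2087, 0.1794]
tcp_rot: [0.0, -0.363, 0.932, -0.0]
force: [-0.3, 0.4, -1.7]
finger_gap: 0.0297
finger_force: 40.0
```

Run:
```python
from h import *
plan([.5679,-.2078,.16],42.5)
c=eyes.capture('wrist'); s=eyes.capture('scene')
t=eyes.capture('top')
a=cv2.resize(c['img'][140:320,220:420],(400,360),interpolation=cv2.INTER_CUBIC)
b=cv2.resize(s['img'][190:280,155:255],(400,360),interpolation=cv2.INTER_CUBIC)
cv2.imwrite('pics/h1.png',np.hstack([a,b])[:,:,::-1])
```

```text
t 9.57 pos [ 568.8 -208.7  179.4] yaw -137.48 tilt [-3.e-04 -8.e-04 -1.e+00] turn 0.02 shift [ 0.   1.3 19.4]
```

View pics/h1.png

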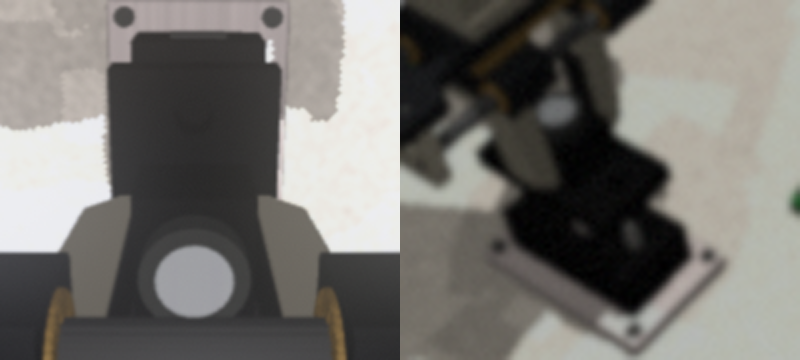

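The wrist crop shows the cover over the block, with the block about 0.75 mm to its right. That agrees with the 1.3 mm y residual in the pose. I'll correct y and go down to just above the dowels.

Request:
play_rows([
  [[0,1.2,3],0],
  [[0,0,5],0],
  [[0,0,4],0],
  [[0,0,2],0],
  [[0,0,0],0],
  [[0,0,0],0],
  [[0,0,0],0],
  [[0,0,0],0],
])

```text
clock: 10.38
eef_pos: [0.5677, -0.2079, 0.165]
tcp_rot: [0.0, -0.362, 0.932, -0.0]
force: [-0.7, -0.1, -2.0]
finger_gap: 0.0297
finger_force: 40.0
```

Run:
```python
from h import *
plan([.5679,-.2078,.16],42.5)
c=eyes.capture('wrist'); s=monitor.get_obs(); M=rot(s['tcp_rot']); g=cv2.cvtColor(c['img'],cv2.COLOR_RGB2GRAY).astype(float)
a=cv2.resize(c['img'][140:320,220:420],(600,540),interpolation=cv2.INTER_CUBIC)
cv2.imwrite('pics/h2.png',a[:,:,::-1])
# predicted outlines for cover (at tool) and block (cover xy, z=.042) without bias
p=s['eef_pos']
q=lambda x,y,z:np.round(proj(c,[p[0],p[1],0]+M@np.array([x,y,0])+[0,0,z])[0],1)
print('cover edges',q(.043,-.023,p[2]-.087),q(.043,.023,p[2]-.087),'ring',q(0,0,p[2]-.053))
print('block corners if aligned',q(.043,-.023,.042),q(.043,.023,.042),'plate',q(.055,-.035,.012),q(.055,.035,.012))
for r in range(146,176,3):
    d=np.diff(cv2.GaussianBlur(g,(3,3),0)[r,255:385]); o=np.argsort(-abs(d))[:6]; print(r,sorted((o+255.5).tolist()))
```

```text
t 10.38 pos [ 567.7 -207.9  165. ] yaw -137.5 tilt [-1.e-04 -3.e-04 -1.e+00] turn 0.0 shift [-0.2 -0.   5. ]
cover edges [275.9 176.7] [364.2 176.7] ring [320.6 283.4]
block corners if aligned [282.8 166.3] [356.1 166.2] plate [269.7 143. ] [368.6 143. ]
146 [273.5, 274.5, 280.5, 281.5, 352.5, 359.5]
149 [271.5, 272.5, 282.5, 283.5, 350.5, 361.5]
152 [272.5, 282.5, 283.5, 350.5, 351.5, 361.5]
155 [274.5, 280.5, 351.5, 352.5, 359.5, 360.5]
158 [282.5, 283.5, 284.5, 285.5, 348.5, 349.5]
161 [281.5, 282.5, 283.5, 349.5, 350.5, 351.5]
164 [280.5, 281.5, 351.5, 352.5, 353.5, 362.5]
167 [279.5, 280.5, 351.5, 352.5, 353.5, 362.5]
170 [280.5, 281.5, 351.5, 352.5, 353.5, 362.5]
173 [273.5, 274.5, 358.5, 359.5, 360.5, 362.5]
```

View pics/h2.png

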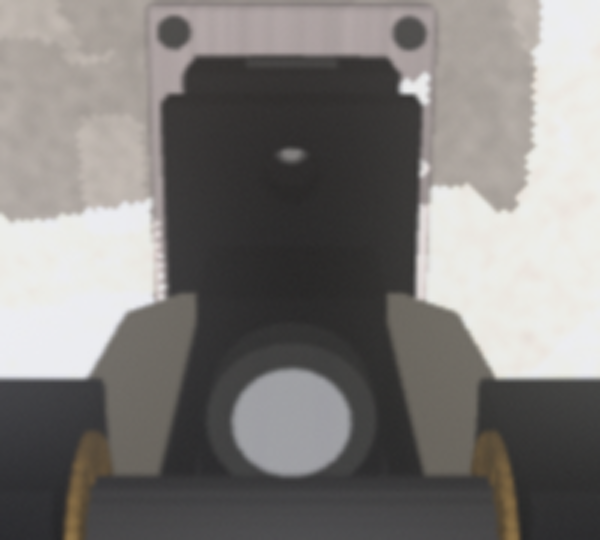

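The dowel tip shows in the front hole at about (317,192), and the sides line up (block centre 316.6, cover centre 316.8). Next is the fore-aft check, from the row profile.

Run:
```python
from h import *
g=0
for _ in range(4): c=eyes.capture('wrist'); g=g+cv2.cvtColor(c['img'],cv2.COLOR_RGB2GRAY).astype(float)/4
s=monitor.get_obs(); M=rot(s['tcp_rot']);p=s['eef_pos']
print('hole',[(r,int(g[r,315:320].mean()),int(np.r_[g[r,295:302],g[r,332:339]].mean())) for r in range(152,216)])
print('row194..202',[g[r,300:336].astype(int).tolist() for r in (193,197,201)])
q=lambda x,y,z:np.round(proj(c,[p[0],p[1],0]+M@np.array([x,y,0])+[0,0,z])[0],1).tolist()
u=p[2]-.099
for x in (.025,.03,.035): print(x,'top',q(x,0,u+.012),'bot',q(x,0,u))
print('tip',[q(x,0,.058) for x in(.028,.03,.032)],'front cover',q(.043,0,u+.012),'block',q(.043,0,.042),'plate',q(.055,0,.012),'screwrow?')
print('plate front',[(r,int(g[r,300:335].mean())) for r in range(134,146)])
```

```text
hole [(152, 164, 165), (153, 164, 165), (154, 164, 165), (155, 163, 164), (156, 163, 164), (157, 153, 155), (158, 112, 116), (159, 74, 72), (160, 68, 55), (161, 68, 53), (162, 60, 52), (163, 52, 52), (164, 51, 52), (165, 52, 53), (166, 52, 53), (167, 52, 53), (168, 51, 53), (169, 51, 53), (170, 50, 52), (171, 48, 50), (172, 47, 49), (173, 47, 49), (174, 47, 50), (175, 49, 51), (176, 49, 51), (177, 49, 51), (178, 48, 51), (179, 48, 50), (180, 48, 51), (181, 48, 50), (182, 48, 50), (183, 48, 50), (184, 47, 50), (185, 47, 50), (186, 47, 50), (187, 47, 49), (188, 51, 49), (189, 78, 49), (190, 115, 49), (191, 123, 49), (192, 115, 49), (193, 92, 49), (194, 66, 48), (195, 49, 48), (196, 46, 48), (197, 45, 48), (198, 45, 48), (199, 45, 48), (200, 45, 48), (201, 44, 48), (202, 43, 48), (203, 42, 48), (204, 42, 48), (205, 42, 48), (206, 42, 48), (207, 43, 48), (208, 44, 48), (209, 44, 48), (210, 44, 48), (211, 44, 48), (212, 44, 48), (213, 44, 48), (214, 44, 48), (215, 44, 47)]
row194..202 [[49, 48, 48, 48, 48, 47, 47, 47, 46, 47, 46, 49, 57, 68, 80, 91, 98, 99, 93, 81, 67, 55, 48, 46, 45, 46, 46, 47, 47, 47, 47, 48, 48, 48, 48, 48], [49, 48, 48, 48, 47, 47, 47, 45, 45, 44, 46, 46, 46, 46, 46, 45, 46, 45, 45, 46, 46, 46, 46, 45, 44, 44, 44, 46, 46, 46, 46, 47, 47, 48, 48, 48], [48, 48, 48, 48, 48, 47, 46, 46, 44, 43, 43, 43, 43, 43, 44, 45, 44, 44, 44, 44, 43, 43, 43, 43, 43, 43, 44, 45, 45, 46, 47, 47, 47, 47, 48, 48]]
0.025 top [319.9, 209.9] bot [319.7, 204.0]
0.03 top [320.0, 200.9] bot [319.8, 195.5]
0.035 top [320.0, 191.7] bot [319.8, 186.9]
tip [[319.6, 195.6], [319.6, 192.3], [319.6, 189.0]] front cover [320.0, 176.7] block [319.5, 166.3] plate [319.1, 143.0] screwrow?
plate front [(134, 161), (135, 161), (136, 162), (137, 162), (138, 161), (139, 157), (140, 141), (141, 132), (142, 148), (143, 159), (144, 164), (145, 165)]
```

Fore-aft agrees to about 1 mm and the tapers can capture 3 mm. I'll lower gently and watch the force.

Request:
play_rows([
  [[0,0,2],0],
  [[0,0,2],0],
  [[0,0,2],0],
  [[0,0,2],0],
  [[0,0,2],0],
  [[0,0,2],0],
  [[0,0,1],0],
  [[0,0,0],0],
  [[0,0,0],0],
])

```text
clock: 11.38
eef_pos: [0.5676, -0.2079, 0.1517]
tcp_rot: [-0.0, -0.362, 0.932, 0.0]
force: [0.1, -0.4, -1.0]
finger_gap: 0.0297
finger_force: 40.0
```

Request:
play_rows([
  [[0,0,1],0],
  [[0,0,1],0],
  [[0,0,1],0],
  [[0,0,1],0],
  [[0,0,1],0],
  [[0,0,1],0],
  [[0,0,0],0],
  [[0,0,0],0],
])

```text
clock: 12.05
eef_pos: [0.5677, -0.2079, 0.146]
tcp_rot: [0.0, -0.362, 0.932, -0.0]
force: [-3.2, 1.4, 3.7]
finger_gap: 0.0301
finger_force: 40.0
```

Request:
play_rows([
  [[0.2,0.4,0],0],
  [[0,0,1],0],
  [[0,0,1],0],
  [[0,0,1],0],
  [[0,0,0],0],
  [[0,0,0],0],
])

```text
clock: 12.55
eef_pos: [0.5675, -0.2078, 0.143]
tcp_rot: [0.0, -0.362, 0.932, -0.0]
force: [1.5, 0.2, 4.9]
finger_gap: 0.0302
finger_force: 40.0
```

Request:
play_rows([
  [[0,0,0.7],0],
  [[0,0,0.7],0],
  [[0,0,0],0],
  [[0,0,0],0],
  [[0,0,0],0],
], squeeze=55)

```text
clock: 12.97
eef_pos: [0.5675, -0.2078, 0.1417]
tcp_rot: [0.0, -0.362, 0.932, -0.0]
force: [1.4, 0.2, 6.1]
finger_gap: 0.0293
finger_force: 55.0
```

Request:
play_rows([
  [[0,0,0.5],0],
  [[0,0,0.5],0],
  [[0,0,0],0],
  [[0,0,0],0],
  [[0,0,0],0],
])

```text
clock: 13.38
eef_pos: [0.5675, -0.2078, 0.1408]
tcp_rot: [0.0, -0.362, 0.932, -0.0]
force: [1.6, -0.3, 7.4]
finger_gap: 0.0295
finger_force: 55.0
```

Request:
play_rows([
  [[0,0,0.5],0],
  [[0,0,0],0],
  [[0,0,0],0],
  [[0,0,0],0],
])

```text
clock: 13.72
eef_pos: [0.5675, -0.2078, 0.1407]
tcp_rot: [0.0, -0.362, 0.932, -0.0]
force: [-0.7, 0.8, 11.9]
finger_gap: 0.0296
finger_force: 55.0
```

Request:
play_rows([
  [[0,0,0.5],0],
  [[0,0,0],0],
  [[0,0,0],0],
  [[0,0,0],0],
  [[0,0,0],0],
  [[0,0,0],0],
])

```text
clock: 14.22
eef_pos: [0.5676, -0.2078, 0.1408]
tcp_rot: [0.0, -0.362, 0.932, -0.0]
force: [-2.6, 1.1, 16.9]
finger_gap: 0.0295
finger_force: 55.0
```

Run:
```python
from h import *
s=eyes.capture('scene'); c=eyes.capture('wrist'); o=monitor.get_obs(); print(o['force'],o['ft_torque'],o['finger_force'],o['eef_pos'])
a=cv2.resize(c['img'][140:320,220:420],(400,360),interpolation=cv2.INTER_CUBIC)
b=cv2.resize(s['img'][190:280,155:255],(400,360),interpolation=cv2.INTER_CUBIC)
cv2.imwrite('pics/f.png',np.hstack([a,b])[:,:,::-1])
```

```text
[-4.37120539  2.01399049 18.45177945] [0.49025971 0.78518421 0.03588584] 55.00767409801483 [ 0.56752668 -0.20780843  0.14073026]
```

View pics/f.png

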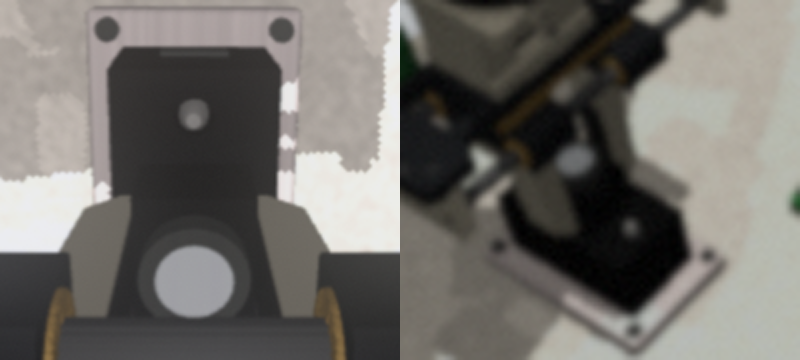

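Both views show the cover flush on the block. The front dowel stands through its hole at crop (194,114), the press is about 18 N and the grip 55 N. I'm handing it in.

```bash
python3 -c "
from h import *
print(monitor.get_obs()['force']); print(ticket.close_job())"
```

```text
[-4.37120539  2.01399049 18.45177945]
the job is handed in; nothing more can be done
None
```

The 86 mm cover is on both dowels and held flush against the rear half with about 18 N of press and a 55 N grip; I handed it in at about 14 s of the 38 s limit, never touched the other two covers, and no verdict was returned.

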